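# Hold a cast specimen block in the trimming jig

### The arm

A 6-joint arm with a two-finger parallel gripper is mounted at the origin on a cart in front of the work surface, level with it; the furniture and walls round the work are solid. World frame = base frame: x ahead of the robot, y to its left, z up, the work surface at z = 0. Lengths are in m, angles in rad, forces in N, time in s.
With the tool pointing down it reaches from about 0.25 to 0.8 m from the base axis. Payload 8.5 kg.
Tool frame: the origin (TCP) lies at the very end of the fingers, on their centre line; the grasp point (between the pads) lies 19 mm behind it; z points along the fingers, y is the line along which they close (so a half turn about z gives the same grasp; the last joint's range is limited). The gripper opens to 85 mm and grips with 20 to 120 N. Pads are 22 mm wide; open, the fingers measure 114 mm over their backs; the gripper's body (76 mm by 85 mm) begins 54 mm behind the grasp point. The pads swing forward as they close: fully open they stand 13 mm farther back than shut.
Start: joints at [1.119, 0.238, -0.013, 1.319, 0, 1.571], TCP at [0.229, 0.472, 0.231] pointing down, gripper open.
Joint ranges: [-2.66, 2.66], [-1.03, 1.9], [-1.14, 1.46], [-1.82, 2.27], [-1.45, 1.34], [-3.14, 3.14]. Speed limits (rad/s): [2.22, 2.22, 2.79, 3.14, 3.14, 3.14].

### API

Orientations are given as a 3x3 rotation matrix whose columns are the frame's x, y, z axes.
In Python, from station import * gives the robot as it stands. The module is installed in compiled form; this text tells all that it offers.
- The arm moves only by the tool drive_tool, never from a script. Its argument "deltas" is text: rows parted by semicolons, each of 7 numbers parted by spaces: the shift along the tool's x, y, z in m, then the turn, a rotation vector about the tool's x, y, z in degrees, then the opening in per cent of the stroke, from 0 (shut) to 100 (fully open). In form: tx ty tz rx ry rz jaw; .... A call has exactly 5 rows; each row shifts and turns the commanded pose from where the row before left it, along the tool's axes as they then stand; what a row does not reach is not made up. A row lasts 1/12 s, in which the tool goes at most 41.7 mm and 7.16 degrees, less where a joint would pass 70% of its speed; a pose out of reach is approached as far as the arm can. A call with a gripper value outside its range is refused whole. The fingers move at their own pace and stop on an object; the grip force is fixed at half the most. Time passes only in rows, so rows that do not move let the fingers close, or fill a call up. It gives the time, the measured TCP pose, the force, the opening and the grip force at its end, in the units of the state.
- get_obs(): the state, without advancing time (a new reading comes with each control period).
- get_image(name): name is "scene" or "top"; returns (picture, depth): 420x560x3 uint8, red, green, blue; 420x560 float32, m along the optical axis (not along the pixel's ray), 0 where there is no reading.
- camera_params(name): a dict with "fx", "fy", "cx", "cy" (pixels), "dist_coeffs" ([k1, k2, p1, p2, k3] as OpenCV has them; the pictures are not rectified), "pose" (4x4, takes a point from camera to world coordinates). Camera axes: x right, y up, looking along -z (the intrinsics and any distortion apply to the point x, -y, -z); pixel columns grow to the right and rows downward; lengths in m; the calibration is good to about 2 mm. A picture is of the moment at which its call begins. camera_params takes no time and is no camera call.
- finish_job(): hands the job in; it is judged then, once.
The state is a dict: "clock": time; "qpos": joint angles; "dq": joint speeds; "effort": joint torques, N m; "ee_pos": TCP position; "tool_rot": TCP orientation; "force": force on the tool from outside, world axes, zero at the start; "wrist_torque": the same for the moment, N m; "gripper_width": opening from 0.0 (shut) to 1.0 (fully open); "finger_force": force on a finger pad.
Only numpy, scipy, OpenCV 4.12 (cv2) and the standard library are available. Lean on these libraries where they do the work, as an engineer would, in place of code of your own. Each camera call takes 0.05 s, during which the arm holds its last target. There are 200 camera calls.

### The job

Lift the taller of the two cast blocks out of the casting mould, set it upright on the bed of the trimming jig with its bevelled side away from the fence and one end up against the stop block, and let go of it. Then hold it with one steady diagonal push of roughly 10 N, so that it is pressed flat on the bed and flush against the fence at the same time, still up against the stop; finish while holding that push. Leave the thin block in the mould and the other things on the bench alone.

Things in the scene. Friction and masses are not known exactly. Their poses are not given: they have to be found in the camera images.
- cast_center (a point): centre (half-way up) of the tall cast block: loose beige resin, about 0.1 kg, 36 mm along its x, 52 mm along its y, 42 mm tall. It starts in one of the mould's cavities, axes parallel to the mould's, the lowest 14 mm inside. Its end faces (+y, -y) are plain and upright; its upper long edge on its own -x side (nearest the robot at the start) is cut off by a flat 45-degree bevel
- cast_bevel (a point): middle of the tall block's bevel face: 13 mm towards -x from the block's axis and 16 mm above cast_center. The bevel is 10 mm wide, 10 mm high and 52 mm long and faces -x and up at 45 degrees: a push square on it drives the block at once to its +x and down
- cast: the tall cast block; origin at the centre of its underside, same axes as cast_center
- thin_center (a point): centre of the thin cast block, same outline (36 x 52 mm) but only 10 mm thick; it lies in the other cavity, its top 4 mm below the mould's top; stays there
- mould: fixed aluminium casting mould, 62 (x) x 146 (y) x 18 mm high, origin at the centre of its underside; two open cavities 39 (x) x 55 (y) mm, 14 mm deep (floor 4 mm above the bench), centred 34 mm to either side of the origin along its y
- jig: fixed trimming jig, 110 (x) x 150 (y) mm, origin at the centre of its underside on the bench. Bed top 10 mm above the bench. Fence along the far (+x) edge: face at x = +40 mm, 12 mm thick, 12 mm high above the bed, full length in y, with a 3 mm saw slot. Stop block at the +y end: face at y = +55 mm, 12 mm high above the bed, 14 mm thick, reaching to the fence
- jig_bed: the bed plate of the jig, polished steel, smooth: the block slides on it (and on fence and stop) with a friction of about 0.25; same frame as jig
- jig_fence: the fence of the jig, same frame as jig
- jig_stop: the stop block of the jig, same frame as jig
- seat (a point): point on the bed's top where the middle of the tall block's underside comes to lie when the block touches fence and stop: 22, 29, 10 mm from the jig's origin in its frame; axes as jig's. The block's x axis then points along the jig's x axis
- petri_1: closed petri dish, 64 mm wide, 16 mm high, a bystander between mould and jig
- marker_black: marker pen, 135 mm long, 12 mm thick, a bystander at the front edge of the bench
- tape_roll: roll of tape lying flat, 94 mm wide, 25 mm high, a bystander behind the work
- timer: bench timer, 60 x 64 x 16 mm, a bystander on the right
- jar_1: screw-cap specimen jar, 66 mm wide, 74 mm high, a bystander on the right
- jar_3: screw-cap specimen jar, 66 mm wide, 74 mm high, a bystander on the right at the back
- pen_1: pen, 145 mm long, 9 mm high, a bystander behind the jig

How it is judged:
On the way, in this order (a step that is already met when the one before it is completed fails the run):
1. the tall block is lifted clear out of the mould by the gripper (height (world z) of cast_center above 0.055 m and contact force between the fingers and cast above 0.5 N), for 0.2 s.
2. the tall block stands upright on the jig's bed, let go (contact force between the fingers and cast below 0.1 N and contact force between cast and jig_bed above 0.3 N and height (world z) of cast_center below 0.034 m and angle between cast's own z axis and vertical below 0.08 rad and linear speed of cast below 0.02 m/s), for 0.2 s.
At the end, for the whole second after the job is handed in: Tall block upright on the bed, plain long side flush on the fence (0.05 rad, 3 mm, bevel away from it), end within 5 mm of the stop; fingers push it with 3 to 40 N on the fence and 3 to 40 N on the bed at once, at rest through the last second; thin block still in its cavity (within 10 mm) (contact force between cast and jig_fence between 3 and 40 N and contact force between cast and jig_bed between 3 and 40 N and contact force between the fingers and cast above 3 N and angle between cast's own z axis and vertical below 0.05 rad and angle between the y axis of cast and the y axis of jig, either way round below 0.05 rad and x of cast in the frame of seat between -0.003 and 0.003 m and y of cast in the frame of seat between -0.005 and 0.003 m and z of cast in the frame of seat below 0.003 m and x of cast_bevel in the frame of seat below -0.005 m and linear speed of cast below 0.01 m/s and distance of thin_center from where it was at the start of the episode below 0.01 m); the arm keeps its last pose, push and grip.
It fails at once if a bystander is pushed more than 30 mm from its place (distance of any of petri_1, marker_black, tape_roll, timer, jar_1, jar_3, pen_1 from where it was at the start of the episode above 0.03 m).
It fails at once if the thin block is taken out of the mould (height (world z) of thin_center above 0.03 m).
It also fails if it takes over 58 s, if anything falls off the work surface, if the arm or the gripper's body presses on something with over 40 N, if the wrist force passes 120 N, or if a joint passes its speed limit or range.

## Working session

There is one attempt and no reset: what is moved stays moved. The work goes in short steps, Python scripts to look and compute and a tool call to move; the robot and the scene stay as the last step left them, time stands still between calls to the robot, and variables do not carry over. Pictures are saved under pics/ and viewed, at most 10 in all, crops included, and the job is handed in when it is done.

Besides the shell and the picture viewer there is one more tool, called after ">>>" as a command line: name --argument value ..., lists and objects as JSON in quotes. drive_tool: Moves the arm, as the interface text tells. Its arguments: {"type":"object","properties":{"deltas":{"type":"string"}},"required":["deltas"]}

```bash
mkdir -p pics; cat > h.py <<'E'
from station import *
import numpy as np, cv2
def save(n,f):
    p,d=get_image(n); cv2.imwrite(f"pics/{f}.png",p[:,:,::-1]); np.savez(f"pics/{f}.npz",p=p,d=d); return p,d
def rays(n,uv):
    c=camera_params(n); K=np.array([[c["fx"],0,c["cx"]],[0,c["fy"],c["cy"]],[0,0,1]])
    q=cv2.undistortPoints(np.array(uv,float).reshape(-1,1,2),K,np.array(c["dist_coeffs"],float)).reshape(-1,2)
    T=np.array(c["pose"]); r=np.c_[q[:,0],-q[:,1],-np.ones(len(q))]
    return T[:3,3],r@T[:3,:3].T
def onplane(n,uv,z):
    o,r=rays(n,uv); return o+r*((z-o[2])/r[:,2])[:,None]
def cloud(n,d):
    v,u=np.mgrid[0:d.shape[0],0:d.shape[1]]; o,r=rays(n,np.c_[u.ravel(),v.ravel()])
    return (o+r*d.reshape(-1,1)).reshape(*d.shape,3)
E
python3 - <<'E'
from h import *
for n in("top","scene"):
    p,d=save(n,n+"0"); c=camera_params(n); print(n,np.round(c["pose"],3).tolist(),c["fx"],c["dist_coeffs"],(d>0).mean())
o=get_obs(); print({k:np.round(v,3).tolist() for k,v in o.items()})
E
```

```text
top [[0.005, 0.984, -0.179, 0.297], [-1.0, 0.002, -0.016, -0.186], [-0.015, 0.179, 0.984, 1.194], [0.0, 0.0, 0.0, 1.0]] 459.07849404140563 [-0.00309416  0.          0.          0.          0.        ] 0.995922619047619
scene [[0.799, 0.34, -0.495, -0.093], [-0.601, 0.433, -0.672, -1.008], [-0.015, 0.835, 0.55, 0.761], [0.0, 0.0, 0.0, 1.0]] 440.54134093304873 [-0.00970774  0.          0.          0.          0.        ] 0.9959013605442177
{'clock': 0.1, 'qpos': [1.119, 0.239, -0.014, 1.319, 0.0, 1.571], 'dq': [-0.001, -0.001, 0.002, 0.001, 0.0, -0.0], 'effort': [-0.0, -53.972, 34.7, 0.013, 0.0, 0.0], 'ee_pos': [0.229, 0.472, 0.231], 'tool_rot': [[-0.9, 0.437, -0.001], [0.437, 0.9, -0.001], [0.0, -0.001, -1.0]], 'force': [0.332, -0.223, -0.486], 'wrist_torque': [0.008, 0.042, 0.041], 'finger_force': 0.0, 'gripper_width': 1.001}
```

View pics/top0.png

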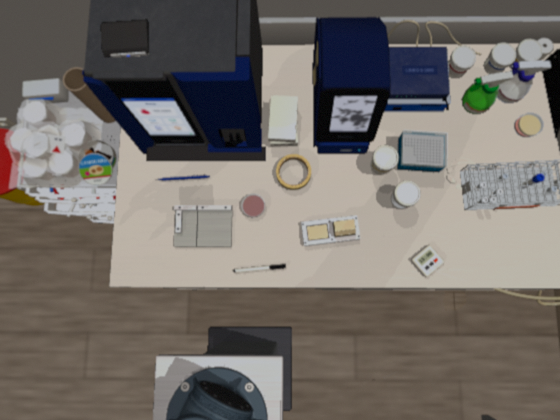

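View pics/scene0.png

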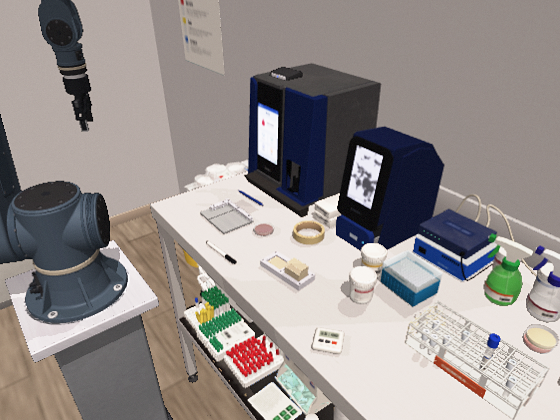

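The top view shows the jig at about (203,227) with the stop on its left and the fence at the top. The mould is at (330,231), with the tall block at (345,227) and the thin one at (317,232). The scene view matches: the block stands in the mould's right half, and nothing blocks the way.

```bash
python3 - <<'E'
from h import *
f=np.load("pics/top0.npz"); p,d=f["p"],f["d"]; C=cloud("top",d)
print("bench z",np.median(C[255:262,140:220,2]))
hsv=cv2.cvtColor(p,cv2.COLOR_RGB2HSV)
for uv in [(203,235),(178,222),(190,208),(345,227),(317,232),(330,231),(330,222),(345,236)]: print(uv,p[uv[1],uv[0]],hsv[uv[1],uv[0]],C[uv[1],uv[0]].round(4))
big=cv2.resize(p[195:275,165:370,::-1],None,fx=3.9,fy=3.9,interpolation=cv2.INTER_CUBIC); cv2.imwrite("pics/crop.png",big)
# tall block top by depth
for name,(r,c),lo,hi in [("talltop",(slice(215,245),slice(332,360)),.038,.055),("mouldtop",(slice(205,255),slice(295,365)),.0145,.022),("jigrails",(slice(200,255),slice(165,240)),.017,.027),("bed",(slice(200,255),slice(165,240)),.006,.014)]:
    P=C[r,c].reshape(-1,3); m=(P[:,2]>lo)&(P[:,2]<hi); P=P[m]
    (cx,cy),(w,h),a=cv2.minAreaRect(P[:,:2].astype(np.float32)*1000); print(name,m.sum(),round(cx,1),round(cy,1),round(w,1),round(h,1),round(a,2),P[:,2].mean().round(4),P.mean(0).round(4))
E
```

```text
bench z 0.00021853826897300088
(203, 235) [150 148 139] [ 25  19 150] [0.4535 0.0475 0.0087]
(178, 222) [188 190 190] [ 90   3 190] [0.4853 0.1108 0.0235]
(190, 208) [178 176 174] [ 15   6 178] [0.5223 0.0812 0.0232]
(345, 227) [189 170 135] [ 19  73 189] [ 0.47   -0.3186  0.0448]
(317, 232) [188 173 136] [ 21  71 188] [ 0.4611 -0.2494  0.0156]
(330, 231) [140 136 134] [ 10  11 140] [ 0.4634 -0.2827  0.0191]
(330, 222) [130 126 125] [  6  10 130] [ 0.4873 -0.2833  0.0165]
(345, 236) [142 136 132] [ 12  18 142] [ 0.4505 -0.3212  0.0186]
talltop 292 471.2 -317.0 36.5 52.0 6.23 0.0456 [ 0.4712 -0.3168  0.0456]
mouldtop 807 467.2 -283.7 62.8 146.1 7.05 0.0181 [ 0.4646 -0.2752  0.0181]
jigrails 408 483.4 49.5 149.3 96.8 89.48 0.0224 [0.5135 0.0679 0.0224]
bed 1809 474.7 53.6 181.7 143.6 89.46 0.0104 [0.4706 0.0444 0.0104]
```

View pics/crop.png

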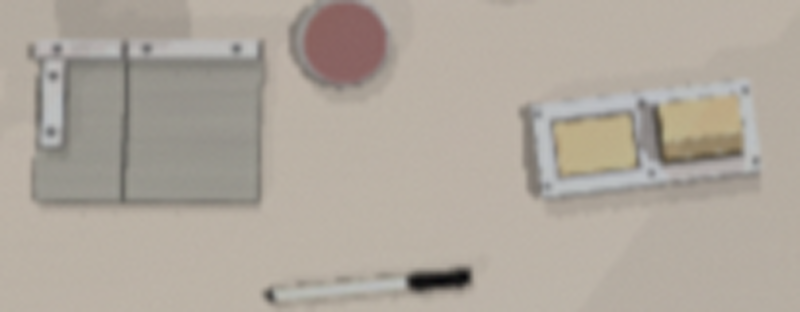

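The crop shows the jig nearly square to the world and the mould yawed about +7°. The bevel strip faces the robot (crop 700,152), and the stop is at the left end of the jig. Next I'll get the jig's yaw and position from the fence and stop tops.

```bash
python3 - <<'E'
from h import *
f=np.load("pics/top0.npz"); p,d=f["p"],f["d"]; C=cloud("top",d)
m=np.zeros(d.shape,bool); m[200:256,165:242]=True
M=m&(C[...,2]>.0165)&(C[...,2]<.03)
F=C[M]; fx=F[F[:,0]>.508]
a=F[(F[:,1]<.09)&(F[:,0]>.49)]
k=np.polyfit(a[:,1],a[:,0],1); print("fence mid line x=k*y+b",k,"yaw deg",-np.degrees(np.arctan(k[0])), "x range",np.percentile(a[:,0],[1,99]),"y range",np.percentile(F[:,1],[0.3,99.7]))
s=F[(F[:,1]>.09)&(F[:,0]<.505)]; print("stop mid y",np.median(s[:,1]),s.mean(0),np.percentile(s[:,1],[1,99]),s[:,0].min())
ks=np.polyfit(s[:,0],s[:,1],1);print("stop slope deg",np.degrees(np.arctan(ks[0])))
# bright-metal mask contour (rails bright vs bed) & the outer outline on z>.005
J=(m&(C[...,2]>.005)).astype(np.uint8); c=max(cv2.findContours(J,0,1)[0],key=cv2.contourArea); print(cv2.minAreaRect(c))
P=C[J>0]
for y0,y1 in[(.0,.02),(.04,.06),(.08,.1)]:
    q=P[(P[:,1]>y0)&(P[:,1]<y1)]; print("x extents",y0,np.percentile(q[:,0],[.5,99.5]))
# fence-face / bed edge from brightness of image, subpixel gradient per column
g=cv2.GaussianBlur(cv2.cvtColor(p,cv2.COLOR_RGB2GRAY).astype(float),(0,0),.8); gy=np.gradient(g,axis=0)
print(g[200:222,215].round().tolist())
E
```

```text
fence mid line x=k*y+b [-0.0054904   0.52522355] yaw deg 0.31457339498356773 x range [0.51852061 0.53121982] y range [-0.04405078  0.12350179]
stop mid y 0.1104916898171337 [0.48102296 0.11045825 0.02239658] [0.1032687  0.11797095] 0.43398615678071806
stop slope deg 1.839923764182264
((202.49998474121094, 224.5), (56.99999237060547, 42.99999237060547), 0.0)
x extents 0.0 [0.42449943 0.53075664]
x extents 0.04 [0.42042188 0.53068992]
x extents 0.08 [0.41734353 0.53120124]
[172.0, 171.0, 171.0, 172.0, 175.0, 180.0, 184.0, 185.0, 177.0, 160.0, 140.0, 132.0, 135.0, 141.0, 145.0, 147.0, 148.0, 148.0, 147.0, 146.0, 147.0, 147.0]
```

```bash
python3 - <<'E'
from h import *
p=np.load("pics/top0.npz")["p"]
g=cv2.GaussianBlur(cv2.cvtColor(p,cv2.COLOR_RGB2GRAY).astype(float),(0,0),1.)
gy=np.gradient(g,axis=0);gx=np.gradient(g,axis=1)
def sub(v,sgn):
    v=sgn*v; i=np.clip(np.argmax(v),1,len(v)-2); a,b,c=v[i-1:i+2]; den=a-2*b+c
    return i+(0.5*(a-c)/den if den else 0)
def line(name,pts,z,xy):
    W=onplane("top",pts,z)[:,:2]; t,o=(W[:,1],W[:,0]) if xy=='x' else (W[:,0],W[:,1])
    for _ in range(3):
        k=np.polyfit(t,o,1); r=o-np.polyval(k,t); s=max(np.std(r),3e-4); keep=abs(r)<2*s; t,o=t[keep],o[keep]
    tm=t.mean(); print(name,"at",round(tm,4),"->",round(np.polyval(k,tm),4),"yaw",round(np.degrees(np.arctan(k[0]))*(-1 if xy=='x' else 1),2),"std",round(r.std()*1e3,2),len(t))
cols=[c for c in range(186,228)if not 193<c<201]
line("fence face top edge",[(c,204+sub(gy[204:214,c],-1)) for c in cols],.022,'x')
line("bed front",[(c,243+sub(gy[243:252,c],1)) for c in range(178,228)],.010,'x')
line("bed right",[(226+sub(gx[r,226:238],1),r) for r in range(214,244)],.010,'y')
line("slot",[(192+sub(-g[r,192:202],1),r) for r in range(214,244)],.010,'y')
line("stop face",[(178+sub(gx[r,178:186],-1),r) for r in range(214,230)],.022,'y')
line("stop back",[(170+sub(gx[r,170:179],1),r) for r in range(214,230)],.022,'y')
E
```

```text
fence face top edge at 0.0357 -> 0.5197 yaw -0.09 std 0.27 28
bed front at 0.0462 -> 0.4194 yaw 0.15 std 0.06 47
bed right at 0.4654 -> -0.0289 yaw 0.59 std 0.25 26
slot at 0.4704 -> 0.0645 yaw -0.13 std 0.21 30
stop face at 0.4842 -> 0.1051 yaw 2.81 std 0.21 14
stop back at 0.4895 -> 0.1167 yaw 3.44 std 0.18 14
```

```bash
cat >> h.py <<'E'
from scipy.linalg import logm, expm
from scipy.spatial.transform import Rotation as Ro
def down(yaw):  # tool down, tool y along block's y
    y=np.array([-np.sin(yaw),np.cos(yaw),0]); z=np.array([0,0,-1.]); return np.c_[np.cross(y,z),y,z]
def plan(R,pos,N):
    o=get_obs(); A=np.eye(4);A[:3,:3]=o["tool_rot"];A[:3,3]=o["ee_pos"];B=np.eye(4);B[:3,:3]=R;B[:3,3]=pos
    M=expm(np.real(logm(np.linalg.inv(A)@B))/N); rv=np.degrees(Ro.from_matrix(M[:3,:3]).as_rotvec())
    print("row x%d:"%N,M[:3,3].round(5),rv.round(3)," clock",round(float(o["clock"]),2))
E
python3 - <<'E'
from h import *
plan(down(np.radians(7)),[.471,-.317,.13],25)
E
```

```text
row x25: [-0.01527 -0.02978  0.00405] [-3.000e-03 -1.000e-03 -1.315e+00]  clock 0.1
```

>>> drive_tool --deltas "-0.0153 -0.0298 0.004 0 0 -1.3 100; -0.0153 -0.0298 0.004 0 0 -1.3 100; -0.0153 -0.0298 0.004 0 0 -1.3 100; -0.0153 -0.0298 0.004 0 0 -1.3 100; -0.0153 -0.0298 0.004 0 0 -1.3 100"

```text
clock: 0.52
ee_pos: [0.24, 0.3036, 0.2107]
tool_rot: [[-0.944, 0.33, -0.0], [0.33, 0.944, -0.001], [0.0, -0.001, -1.0]]
force: [0.3, -0.4, 0.7]
gripper_width: 0.999
finger_force: 0.0
```

>>> drive_tool --deltas "-0.0153 -0.0298 0.004 0 0 -1.3 100; -0.0153 -0.0298 0.004 0 0 -1.3 100; -0.0153 -0.0298 0.004 0 0 -1.3 100; -0.0153 -0.0298 0.004 0 0 -1.3 100; -0.0153 -0.0298 0.004 0 0 -1.3 100"

```text
clock: 0.93
ee_pos: [0.2703, 0.1391, 0.1911]
tool_rot: [[-0.975, 0.221, 0.0], [0.221, 0.975, -0.0], [-0.0, 0.0, -1.0]]
force: [1.3, 1.0, 0.0]
gripper_width: 1.0
finger_force: 0.0
```

>>> drive_tool --deltas "-0.0153 -0.0298 0.004 0 0 -1.3 100; -0.0153 -0.0298 0.004 0 0 -1.3 100; -0.0153 -0.0298 0.004 0 0 -1.3 100; -0.0153 -0.0298 0.004 0 0 -1.3 100; -0.0153 -0.0298 0.004 0 0 -1.3 100"

```text
clock: 1.35
ee_pos: [0.3191, -0.0213, 0.1712]
tool_rot: [[-0.994, 0.11, 0.0], [0.11, 0.994, -0.0], [-0.0, -0.0, -1.0]]
force: [1.0, 0.9, -0.1]
gripper_width: 0.998
finger_force: 0.0
```

>>> drive_tool --deltas "-0.0153 -0.0298 0.004 0 0 -1.3 100; -0.0153 -0.0298 0.004 0 0 -1.3 100; -0.0153 -0.0298 0.004 0 0 -1.3 100; -0.0153 -0.0298 0.004 0 0 -1.3 100; -0.0153 -0.0298 0.004 0 0 -1.3 100"

```text
clock: 1.77
ee_pos: [0.3858, -0.1751, 0.1509]
tool_rot: [[-1.0, -0.002, -0.0], [-0.002, 1.0, 0.0], [0.0, 0.0, -1.0]]
force: [-0.6, 0.1, 0.8]
gripper_width: 1.001
finger_force: 0.0
```

```bash
python3 - <<'E'
from h import *
plan(down(np.radians(7)),[.471,-.317,.09],5)
E
```

```text
row x5: [-0.01561 -0.02922  0.01218] [ 1.000e-03 -4.000e-03 -1.373e+00]  clock 1.77
```

>>> drive_tool --deltas "-0.0156 -0.0292 0.012 0 0 -1.37 100; -0.0156 -0.0292 0.012 0 0 -1.37 100; -0.0156 -0.0292 0.012 0 0 -1.37 100; -0.0156 -0.0292 0.012 0 0 -1.37 100; -0.0156 -0.0292 0.012 0 0 -1.37 100"

```text
clock: 2.18
ee_pos: [0.4712, -0.3166, 0.0902]
tool_rot: [[-0.993, -0.122, -0.001], [-0.122, 0.993, 0.0], [0.001, 0.0, -1.0]]
force: [0.2, 0.1, 1.2]
gripper_width: 0.999
finger_force: 0.0
```

```bash
python3 - <<'E'
from h import *
p,d=save("scene","s1"); cv2.imwrite("pics/s1c.png",cv2.resize(p[180:330,200:400,::-1],None,fx=4,fy=4,interpolation=cv2.INTER_CUBIC))
p,d=save("top","t1"); 
plan(down(np.radians(7)),[.471,-.317,.021],5)
E
```

```text
row x5: [0.00023 0.00027 0.01347] [ 0.006 -0.016 -0.02 ]  clock 2.28
```

View pics/s1c.png

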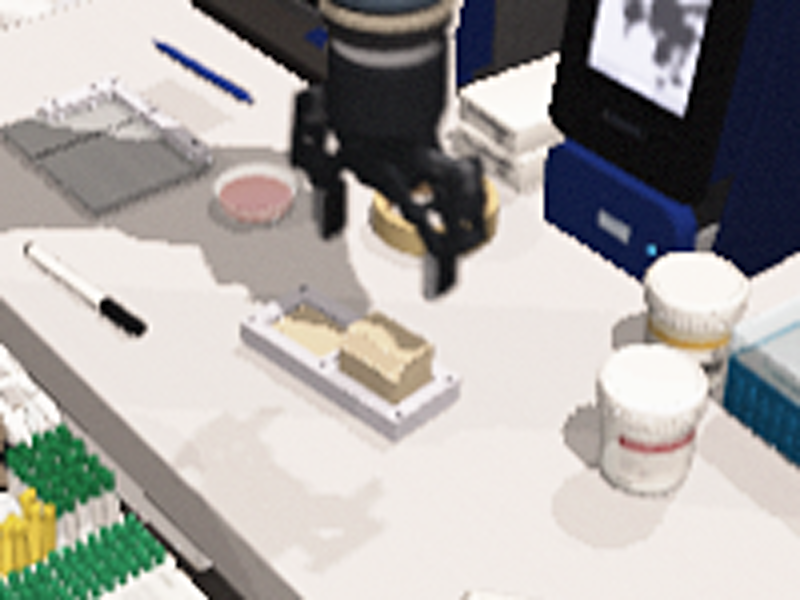

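The open fingers (crop 330,230 and 440,290) are lined up with the mould's y axis above the block (385,350). I'll descend and close.

>>> drive_tool --deltas "0.0002 0.0003 0.0134 0 0 0 100; 0.0002 0.0003 0.0134 0 0 0 100; 0.0002 0.0003 0.0134 0 0 0 100; 0.0002 0.0003 0.0134 0 0 0 100; 0.0002 0.0003 0.0134 0 0 0 100"

```text
clock: 2.7
ee_pos: [0.4693, -0.3132, 0.0237]
tool_rot: [[-0.993, -0.121, -0.001], [-0.121, 0.993, 0.0], [0.001, 0.0, -1.0]]
force: [0.5, 0.1, -0.2]
gripper_width: 0.999
finger_force: 0.0
```

>>> drive_tool --deltas "0 0 0 0 0 0 40; 0 0 0 0 0 0 40; 0 0 0 0 0 0 40; 0 0 0 0 0 0 40; 0 0 0 0 0 0 40"

```text
clock: 3.12
ee_pos: [0.4707, -0.3148, 0.0257]
tool_rot: [[-0.993, -0.121, 0.002], [-0.121, 0.993, -0.002], [-0.002, -0.003, -1.0]]
force: [0.3, -4.1, 1.7]
gripper_width: 0.591
finger_force: 63.0
```

>>> drive_tool --deltas "0 0 0 0 0 0 40; 0 0 0 0 0 0 40; 0 0 0 0 0 0 40; 0 0 0 0 0 0 40; 0 0 0 0 0 0 40"

```text
clock: 3.53
ee_pos: [0.4708, -0.3148, 0.0257]
tool_rot: [[-0.993, -0.121, 0.002], [-0.121, 0.993, -0.002], [-0.002, -0.003, -1.0]]
force: [0.6, -4.6, 6.3]
gripper_width: 0.591
finger_force: 63.4
```

>>> drive_tool --deltas "0 0 -0.005 0 0 0 40; 0 0 -0.015 0 0 0 40; 0 0 -0.02 0 0 0 40; 0 0 -0.02 0 0 0 40; 0 0 -0.02 0 0 0 40"

```text
clock: 3.95
ee_pos: [0.4692, -0.3129, 0.105]
tool_rot: [[-0.993, -0.121, -0.001], [-0.121, 0.993, 0.002], [0.001, 0.002, -1.0]]
force: [-1.5, -0.4, -1.4]
gripper_width: 0.591
finger_force: 65.1
```

>>> drive_tool --deltas "0 0 0 0 0 0 40; 0 0 0 0 0 0 40; 0 0 0 0 0 0 40; 0 0 0 0 0 0 40; 0 0 0 0 0 0 40"

```text
clock: 4.37
ee_pos: [0.4692, -0.3132, 0.1032]
tool_rot: [[-0.993, -0.121, -0.002], [-0.121, 0.993, 0.001], [0.002, 0.001, -1.0]]
force: [0.3, 0.6, -1.9]
gripper_width: 0.593
finger_force: 65.2
```

```bash
python3 - <<'E'
from h import *
p,d=save("scene","s2"); cv2.imwrite("pics/s2c.png",cv2.resize(p[180:330,200:400,::-1],None,fx=4,fy=4,interpolation=cv2.INTER_CUBIC))
plan(down(np.radians(0.1)),[.495,.072,.10],14)
o=get_obs();print(o["ee_pos"],o["gripper_width"])
E
```

```text
row x14: [-0.00365  0.02736  0.00025] [ 0.005 -0.006  0.491]  clock 4.42
[ 0.46927773 -0.31329386  0.10335813] 0.5947055188482351
```

View pics/s2c.png

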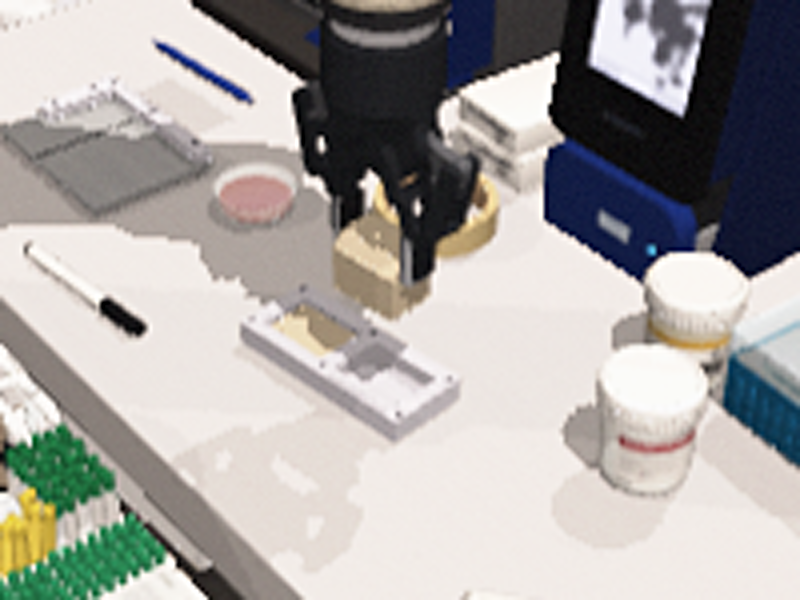

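The block is held upright (crop 380,265) and the thin block is still in its cavity (310,330). Now I'll carry it to the jig.

>>> drive_tool --deltas "-0.0036 0.0273 0 0 0 0.49 40; -0.0036 0.0273 0 0 0 0.49 40; -0.0036 0.0273 0 0 0 0.49 40; -0.0036 0.0273 0 0 0 0.49 40; -0.0036 0.0273 0 0 0 0.49 40"

```text
clock: 4.83
ee_pos: [0.4729, -0.1748, 0.1038]
tool_rot: [[-0.997, -0.078, -0.001], [-0.078, 0.997, 0.0], [0.001, 0.0, -1.0]]
force: [0.5, -0.2, -0.5]
gripper_width: 0.594
finger_force: 65.1
```

>>> drive_tool --deltas "-0.0036 0.0273 0 0 0 0.49 40; -0.0036 0.0273 0 0 0 0.49 40; -0.0036 0.0273 0 0 0 0.49 40; -0.0036 0.0273 0 0 0 0.49 40; -0.0036 0.0273 0 0 0 0.49 40"

```text
clock: 5.25
ee_pos: [0.4826, -0.0374, 0.1039]
tool_rot: [[-0.999, -0.036, -0.001], [-0.036, 0.999, 0.0], [0.001, 0.0, -1.0]]
force: [0.1, -0.2, -1.8]
gripper_width: 0.596
finger_force: 65.1
```

>>> drive_tool --deltas "-0.0036 0.0273 0 0 0 0.49 40; -0.0036 0.0273 0 0 0 0.49 40; -0.0036 0.0273 0 0 0 0.49 40; -0.0036 0.0273 0 0 0 0.49 40; 0 0 0 0 0 0 40"

```text
clock: 5.67
ee_pos: [0.4953, 0.0745, 0.1039]
tool_rot: [[-1.0, -0.004, -0.0], [-0.004, 1.0, 0.001], [0.0, 0.001, -1.0]]
force: [-0.4, 0.2, -0.2]
gripper_width: 0.597
finger_force: 65.2
```

```bash
python3 - <<'E'
from h import *
plan(down(np.radians(0.1)),[.495,.072,.038],5)
E
```

```text
row x5: [ 6.000e-05 -5.200e-04  1.318e-02] [ 0.016 -0.     0.031]  clock 5.67
```

>>> drive_tool --deltas "0 -0.0005 0.0132 0 0 0.03 40; 0 -0.0005 0.0132 0 0 0.03 40; 0 -0.0005 0.0132 0 0 0.03 40; 0 -0.0005 0.0132 0 0 0.03 40; 0 -0.0005 0.0132 0 0 0.03 40"

```text
clock: 6.08
ee_pos: [0.4945, 0.0679, 0.0373]
tool_rot: [[-1.0, 0.001, -0.001], [0.001, 1.0, -0.0], [0.001, -0.0, -1.0]]
force: [-0.2, 0.0, -2.2]
gripper_width: 0.593
finger_force: 65.2
```

>>> drive_tool --deltas "0 0 0.001 0 0 0 40; 0 0 0.001 0 0 0 40; 0 0 0.001 0 0 0 40; 0 0 0 0 0 0 40; 0 0 0 0 0 0 40"

```text
clock: 6.5
ee_pos: [0.4953, 0.0683, 0.0359]
tool_rot: [[-1.0, 0.001, 0.001], [0.001, 1.0, 0.0], [-0.001, 0.0, -1.0]]
force: [0.3, 0.1, -1.1]
gripper_width: 0.59
finger_force: 65.1
```

```bash
python3 - <<'E'
from h import *
p,d=save("top","t3"); cv2.imwrite("pics/t3c.png",cv2.resize(p[190:260,160:260,::-1],None,fx=7,fy=7,interpolation=cv2.INTER_CUBIC))
print(get_obs()["ee_pos"],get_obs()["force"])
E
```

```text
[0.49529682 0.06826876 0.0359091 ] [ 0.04853606 -0.16495851 -1.71252117]
```

View pics/t3c.png

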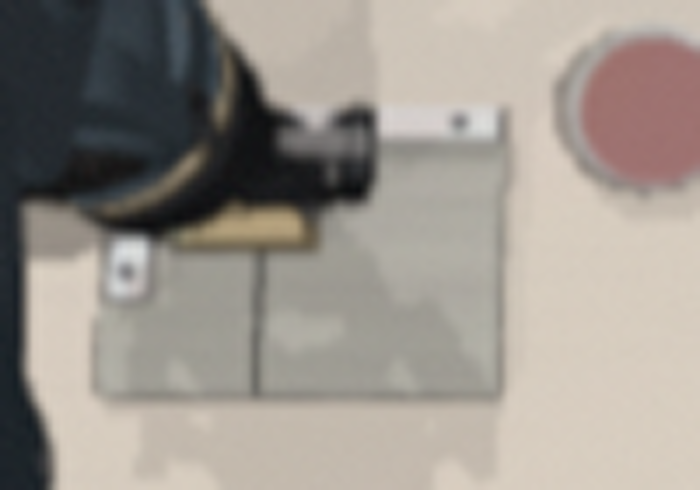

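The block's bevel strip (crop 245,228) faces the robot. Its left end (170) sits about 7 mm short of the stop face (150). Next I'll lower it to the bed.

>>> drive_tool --deltas "0 0 0.001 0 0 0 40; 0 0 0.001 0 0 0 40; 0 0 0.001 0 0 0 40; 0 0 0 0 0 0 40; 0 0 0 0 0 0 40"

```text
clock: 6.97
ee_pos: [0.4948, 0.0682, 0.0322]
tool_rot: [[-1.0, 0.001, -0.0], [0.001, 1.0, -0.0], [0.0, -0.0, -1.0]]
force: [-0.7, 0.9, -2.0]
gripper_width: 0.591
finger_force: 65.1
```

>>> drive_tool --deltas "0 0 0.001 0 0 0 40; 0 0 0.001 0 0 0 40; 0 0 0 0 0 0 40; 0 0 0 0 0 0 40; 0 0 0 0 0 0 40"

```text
clock: 7.38
ee_pos: [0.495, 0.0683, 0.0316]
tool_rot: [[-1.0, 0.001, 0.001], [0.001, 1.0, 0.0], [-0.001, 0.0, -1.0]]
force: [-4.9, 0.2, 16.3]
gripper_width: 0.594
finger_force: 67.2
```

Contact came at z = 0.0316, as expected. I'll ease off 1 mm and slide to the stop (+y).

>>> drive_tool --deltas "0 0.001 -0.001 0 0 0 40; 0 0.001 0 0 0 0 40; 0 0.001 0 0 0 0 40; 0 0.001 0 0 0 0 40; 0 0 0 0 0 0 40"

```text
clock: 7.8
ee_pos: [0.4954, 0.0722, 0.0316]
tool_rot: [[-1.0, 0.001, 0.001], [0.001, 1.0, -0.001], [-0.001, -0.001, -1.0]]
force: [-1.1, -1.5, 5.6]
gripper_width: 0.591
finger_force: 66.0
```

>>> drive_tool --deltas "0 0.001 0 0 0 0 40; 0 0.001 0 0 0 0 40; 0 0 0 0 0 0 40; 0 0 0 0 0 0 40; 0 0 0 0 0 0 40"

```text
clock: 8.22
ee_pos: [0.4955, 0.0742, 0.0316]
tool_rot: [[-1.0, 0.001, 0.001], [0.001, 1.0, -0.0], [-0.001, -0.0, -1.0]]
force: [-0.8, -0.5, 6.1]
gripper_width: 0.585
finger_force: 66.0
```

>>> drive_tool --deltas "0 0.001 0 0 0 0 40; 0 0 0 0 0 0 40; 0 0.001 0 0 0 0 40; 0 0 0 0 0 0 40; 0 0 0 0 0 0 40"

```text
clock: 8.63
ee_pos: [0.4955, 0.0762, 0.0317]
tool_rot: [[-1.0, 0.001, 0.001], [0.001, 1.0, -0.0], [-0.001, -0.0, -1.0]]
force: [-0.3, -1.8, 5.3]
gripper_width: 0.596
finger_force: 66.0
```

>>> drive_tool --deltas "0 0.0005 0 0 0 0 40; 0 0 0 0 0 0 40; 0 0.0005 0 0 0 0 40; 0 0 0 0 0 0 40; 0 0 0 0 0 0 40"

```text
clock: 9.05
ee_pos: [0.4955, 0.0771, 0.0316]
tool_rot: [[-1.0, 0.001, 0.001], [0.001, 1.0, -0.001], [-0.001, -0.001, -1.0]]
force: [-0.4, -1.2, 6.8]
gripper_width: 0.597
finger_force: 66.0
```

>>> drive_tool --deltas "0 0.0005 0 0 0 0 40; 0 0 0 0 0 0 40; 0 0.0005 0 0 0 0 40; 0 0 0 0 0 0 40; 0 0 0 0 0 0 40"

```text
clock: 9.47
ee_pos: [0.4955, 0.0781, 0.0317]
tool_rot: [[-1.0, 0.001, 0.001], [0.001, 1.0, -0.001], [-0.001, -0.001, -1.0]]
force: [-0.6, -2.2, 4.4]
gripper_width: 0.593
finger_force: 66.0
```

>>> drive_tool --deltas "0 0.0005 0 0 0 0 40; 0 0 0 0 0 0 40; 0 0.0005 0 0 0 0 40; 0 0 0 0 0 0 40; 0 0 0 0 0 0 40"

```text
clock: 9.88
ee_pos: [0.4955, 0.0791, 0.0316]
tool_rot: [[-1.0, 0.001, 0.001], [0.001, 1.0, -0.001], [-0.001, -0.001, -1.0]]
force: [-0.5, -1.6, 4.8]
gripper_width: 0.595
finger_force: 66.0
```

>>> drive_tool --deltas "0 0.0005 0 0 0 0 40; 0 0 0 0 0 0 40; 0 0.0005 0 0 0 0 40; 0 0 0 0 0 0 40; 0 0 0 0 0 0 40"

```text
clock: 10.3
ee_pos: [0.4955, 0.0794, 0.0316]
tool_rot: [[-1.0, 0.002, 0.001], [0.002, 1.0, -0.002], [-0.001, -0.002, -1.0]]
force: [0.2, -5.3, 7.2]
gripper_width: 0.591
finger_force: 66.2
```

>>> drive_tool --deltas "0 0.0005 0 0 0 0 40; 0 0 0 0 0 0 40; 0 0 0 0 0 0 40; 0 0 0 0 0 0 40; 0 0 0 0 0 0 40"

```text
clock: 10.72
ee_pos: [0.4955, 0.0794, 0.0317]
tool_rot: [[-1.0, 0.002, 0.001], [0.002, 1.0, -0.003], [-0.001, -0.003, -1.0]]
force: [0.3, -7.6, 7.1]
gripper_width: 0.593
finger_force: 66.2
```

The stop is reached at y = 0.0794. I'll relieve y slightly and slide towards the fence (+x is tool -x).

>>> drive_tool --deltas "-0.001 -0.0008 0 0 0 0 40; -0.001 0 0 0 0 0 40; -0.001 0 0 0 0 0 40; 0 0 0 0 0 0 40; 0 0 0 0 0 0 40"

```text
clock: 11.13
ee_pos: [0.4975, 0.0793, 0.0316]
tool_rot: [[-1.0, 0.001, -0.001], [0.001, 1.0, -0.001], [0.001, -0.001, -1.0]]
force: [-3.9, -3.9, 10.8]
gripper_width: 0.598
finger_force: 66.6
```

>>> drive_tool --deltas "-0.0005 0 0 0 0 0 40; 0 0 0 0 0 0 40; -0.0005 0 0 0 0 0 40; 0 0 0 0 0 0 40; 0 0 0 0 0 0 40"

```text
clock: 11.55
ee_pos: [0.4983, 0.0793, 0.0316]
tool_rot: [[-1.0, 0.001, -0.001], [0.001, 1.0, -0.001], [0.001, -0.001, -1.0]]
force: [-4.2, -3.8, 12.0]
gripper_width: 0.595
finger_force: 66.7
```

>>> drive_tool --deltas "-0.0005 0 0 0 0 0 40; 0 0 0 0 0 0 40; -0.0005 0 0 0 0 0 40; 0 0 0 0 0 0 40; 0 0 0 0 0 0 40"

```text
clock: 11.97
ee_pos: [0.4993, 0.0793, 0.0316]
tool_rot: [[-1.0, 0.001, -0.001], [0.001, 1.0, -0.001], [0.001, -0.001, -1.0]]
force: [-4.6, -4.2, 11.9]
gripper_width: 0.589
finger_force: 66.7
```

>>> drive_tool --deltas "-0.0005 0 -0.0004 0 0 0 40; 0 0 0 0 0 0 40; -0.0005 0 0 0 0 0 40; 0 0 0 0 0 0 40; 0 0 0 0 0 0 40"

```text
clock: 12.38
ee_pos: [0.5004, 0.0793, 0.0317]
tool_rot: [[-1.0, 0.001, -0.001], [0.001, 1.0, -0.001], [0.001, -0.001, -1.0]]
force: [-2.9, -4.2, 6.8]
gripper_width: 0.591
finger_force: 66.1
```

>>> drive_tool --deltas "-0.0005 0 0 0 0 0 40; 0 0 0 0 0 0 40; -0.0005 0 0 0 0 0 40; 0 0 0 0 0 0 40; 0 0 0 0 0 0 40"

```text
clock: 12.8
ee_pos: [0.5008, 0.0793, 0.0317]
tool_rot: [[-1.0, 0.001, -0.002], [0.001, 1.0, -0.001], [0.002, -0.001, -1.0]]
force: [-5.4, -4.5, 9.1]
gripper_width: 0.594
finger_force: 66.4
```

>>> drive_tool --deltas "-0.0005 0 0 0 0 0 40; 0 0 0 0 0 0 40; 0 0 0 0 0 0 40; 0 0 0 0 0 0 40; 0 0 0 0 0 0 40"

```text
clock: 13.22
ee_pos: [0.5008, 0.0793, 0.0317]
tool_rot: [[-1.0, 0.001, -0.003], [0.001, 1.0, -0.001], [0.003, -0.001, -1.0]]
force: [-6.9, -4.2, 11.5]
gripper_width: 0.592
finger_force: 66.7
```

The fence is reached at x = 0.5008, so the block is seated. I'll relax the contact forces, release and rise.

>>> drive_tool --deltas "0.0008 -0.0003 -0.0006 0 0 0 40; 0 0 0 0 0 0 40; 0 0 0 0 0 0 100; 0 0 0 0 0 0 100; 0 0 0 0 0 0 100"

```text
clock: 13.63
ee_pos: [0.5021, 0.08, 0.0323]
tool_rot: [[-1.0, 0.001, 0.001], [0.001, 1.0, 0.001], [-0.001, 0.001, -1.0]]
force: [0.5, -1.0, 0.1]
gripper_width: 0.983
finger_force: 0.0
```

>>> drive_tool --deltas "0 0 0 0 0 0 100; 0 0 0 0 0 0 100; 0 0 0 0 0 0 100; 0 0 -0.01 0 0 0 100; 0 0 -0.02 0 0 0 100"

```text
clock: 14.05
ee_pos: [0.5001, 0.0794, 0.0614]
tool_rot: [[-1.0, 0.001, -0.004], [0.001, 1.0, -0.001], [0.004, -0.001, -1.0]]
force: [0.1, 0.1, -0.4]
gripper_width: 1.002
finger_force: 0.0
```

>>> drive_tool --deltas "0 0 -0.025 0 0 0 100; 0 0 -0.025 0 0 0 100; 0 0 -0.02 0 0 0 100; 0 0 -0.01 0 0 0 100; 0 0 0 0 0 0 100"

```text
clock: 14.47
ee_pos: [0.503, 0.0799, 0.1449]
tool_rot: [[-1.0, 0.001, 0.004], [0.001, 1.0, 0.001], [-0.004, 0.001, -1.0]]
force: [1.1, 0.2, -0.1]
gripper_width: 1.002
finger_force: 0.0
```

```bash
cat >> h.py <<'E'
s=np.sqrt(.5); TILT=np.array([[-s,0,s],[0,1,0],[-s,0,-s]])
E
python3 - <<'E'
from h import *
plan(TILT,[.4478,.0793,.087],10)
p,d=save("top","t4"); C=cloud("top",d); print(get_obs()["qpos"].round(3))
m=(C[...,2]>.04)&(C[...,2]<.056)&(abs(C[...,0]-.49)<.045)&(abs(C[...,1]-.08)<.05); P=C[m]; print(m.sum(),cv2.minAreaRect(P[:,:2].astype(np.float32)*1000) if m.sum()>4 else 0)
E
```

```text
row x10: [ 7.37e-03 -6.00e-05  3.60e-03] [ 2.000e-03 -4.475e+00 -6.000e-03]  clock 14.47
[ 0.157  0.255 -0.224  1.09  -0.     0.158]
292 ((501.0952453613281, 78.43081665039062), (37.64289093017578, 52.40235137939453), 0.15709492564201355)
```

The camera puts the block at (0.501, 0.078) with 0.16° yaw, which matches the seat. Next I'll tilt the tool 45° and close the fingers.

>>> drive_tool --deltas "0.0074 0 0.0036 0 -4.5 0 0; 0.0074 0 0.0036 0 -4.5 0 0; 0.0074 0 0.0036 0 -4.5 0 0; 0.0074 0 0.0036 0 -4.5 0 0; 0.0074 0 0.0036 0 -4.5 0 0"

```text
clock: 14.93
ee_pos: [0.4667, 0.0794, 0.1176]
tool_rot: [[-0.923, 0.001, 0.385], [0.001, 1.0, -0.0], [-0.385, -0.0, -0.923]]
force: [0.1, 0.6, -0.3]
gripper_width: 0.302
finger_force: 0.0
```

>>> drive_tool --deltas "0.0074 0 0.0036 0 -4.5 0 0; 0.0074 0 0.0036 0 -4.5 0 0; 0.0074 0 0.0036 0 -4.5 0 0; 0.0074 0 0.0036 0 -4.5 0 0; 0.0074 0 0.0036 0 -4.5 0 0"

```text
clock: 15.35
ee_pos: [0.4603, 0.0868, 0.1047]
tool_rot: [[-0.724, 0.006, 0.69], [0.002, 1.0, -0.007], [-0.69, -0.004, -0.724]]
force: [-1.5, -0.4, -1.0]
gripper_width: 0.001
finger_force: 0.0
```

>>> drive_tool --deltas "0 0 0 0 0 0 0; 0 0 0 0 0 0 0; 0 0 0 0 0 0 0; 0 0 0 0 0 0 0; 0 0 0 0 0 0 0"

```text
clock: 15.77
ee_pos: [0.457, 0.0855, 0.1018]
tool_rot: [[-0.731, 0.006, 0.683], [0.0, 1.0, -0.009], [-0.683, -0.006, -0.731]]
force: [0.1, -0.4, -0.1]
gripper_width: 0.0
finger_force: 0.0
```

```bash
python3 - <<'E'
from h import *
plan(TILT,[.4878-.0085,.0793,.047+.0085],5)
p,d=save("scene","s5"); cv2.imwrite("pics/s5c.png",cv2.resize(p[130:280,150:350,::-1],None,fx=4,fy=4,interpolation=cv2.INTER_CUBIC))
E
```

```text
row x5: [ 0.00319 -0.00118  0.00978] [-0.103 -0.392 -0.002]  clock 15.77
```

View pics/s5c.png

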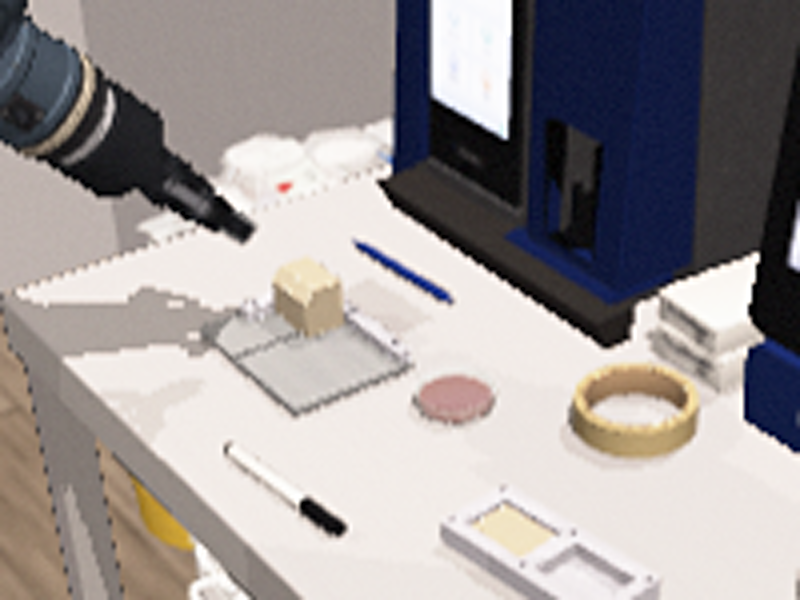

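The fingers are shut and tilted (crop 240,230), and the block stands in the fence/stop corner (308,295). The last rows were speed-limited, so I'll correct that during the approach.

>>> drive_tool --deltas "0.0032 -0.0012 0.0098 -0.1 -0.39 0 0; 0.0032 -0.0012 0.0098 -0.1 -0.39 0 0; 0.0032 -0.0012 0.0098 -0.1 -0.39 0 0; 0.0032 -0.0012 0.0098 -0.1 -0.39 0 0; 0 0 0 0 0 0 0"

```text
clock: 16.23
ee_pos: [0.488, 0.0867, 0.0806]
tool_rot: [[-0.728, 0.007, 0.685], [0.001, 1.0, -0.009], [-0.685, -0.006, -0.728]]
force: [0.2, 0.9, -0.3]
gripper_width: -0.003
finger_force: 0.0
```

```bash
python3 - <<'E'
from h import *
plan(TILT,[.4878-.0085,.0793,.047+.0085],5); o=get_obs(); print(o["qpos"].round(3),o["ee_pos"].round(4),o["force"].round(2))
E
```

```text
row x5: [ 0.00473 -0.00147  0.00241] [-0.102 -0.352 -0.005]  clock 16.23
[ 0.311  0.053 -1.141 -0.351 -0.22   0.231] [0.488  0.0867 0.0806] [ 0.2   0.88 -0.26]
```

q3 is at its lower limit (-1.14) at 45° of tilt, so I'll use a 30° tool tilt. The +x edge of the tip will sit mid-bevel, and the push will be commanded along the 45° diagonal.

```bash
cat >> h.py <<'E'
T30=np.array([[-np.sqrt(.75),0,.5],[0,1,0],[-.5,0,-np.sqrt(.75)]])
E
python3 - <<'E'
from h import *
plan(T30,[.46,.0793,.075],5)
E
```

```text
row x5: [ 0.00511 -0.00149 -0.00256] [-0.101  2.648 -0.019]  clock 16.23
```

>>> drive_tool --deltas "0.0051 -0.0015 -0.0026 -0.1 2.65 0 0; 0.0051 -0.0015 -0.0026 -0.1 2.65 0 0; 0.0051 -0.0015 -0.0026 -0.1 2.65 0 0; 0.0051 -0.0015 -0.0026 -0.1 2.65 0 0; 0.0051 -0.0015 -0.0026 -0.1 2.65 0 0"

```text
clock: 16.65
ee_pos: [0.4583, 0.0792, 0.0763]
tool_rot: [[-0.867, 0.001, 0.499], [0.002, 1.0, 0.001], [-0.499, 0.001, -0.867]]
force: [0.4, -0.1, -0.6]
gripper_width: 0.004
finger_force: 0.0
```

```bash
python3 - <<'E'
from h import *
plan(T30,[.4683,.0793,.0515],5); o=get_obs(); print(o["qpos"].round(3))
E
```

```text
row x5: [7.5e-04 1.0e-05 5.3e-03] [ 0.008 -0.018 -0.018]  clock 16.65
[ 0.253 -0.013 -0.948  0.128 -0.125  0.222]
```

>>> drive_tool --deltas "0.0008 0 0.0053 0 0 0 0; 0.0008 0 0.0053 0 0 0 0; 0.0008 0 0.0053 0 0 0 0; 0.0008 0 0.0053 0 0 0 0; 0.0007 0 0.005 0 0 0 0"

```text
clock: 17.07
ee_pos: [0.4689, 0.0796, 0.0503]
tool_rot: [[-0.866, 0.001, 0.501], [0.001, 1.0, 0.001], [-0.501, 0.001, -0.866]]
force: [0.2, 0.5, -0.4]
gripper_width: -0.001
finger_force: 0.0
```

>>> drive_tool --deltas "0 0 0 0 0 0 0; 0 0 0 0 0 0 0; 0 0 0 0 0 0 0; 0 0 0 0 0 0 0; 0 0 0 0 0 0 0"

```text
clock: 17.48
ee_pos: [0.4697, 0.0798, 0.0519]
tool_rot: [[-0.865, 0.001, 0.502], [0.001, 1.0, 0.001], [-0.502, 0.001, -0.865]]
force: [0.6, -0.0, 0.6]
gripper_width: -0.002
finger_force: 0.0
```

```bash
python3 - <<'E'
from h import *
plan(T30,[.4783,.0793,.0415],10); o=get_obs(); print(o["qpos"].round(3), o["force"].round(2))
print("1mm diag in tool", (np.array(o["tool_rot"]).T@np.array([s,0,-s])*1e-3).round(5))
E
```

```text
row x10: [-2.20e-04 -5.00e-05  1.33e-03] [ 0.005  0.013 -0.008]  clock 17.48
[ 0.247  0.06  -0.977  0.021 -0.122  0.216] [ 0.65 -0.04  0.63]
1mm diag in tool [-0.00026 -0.       0.00097]
```

>>> drive_tool --deltas "-0.0005 0 0.002 0 0 0 0; -0.0005 0 0.002 0 0 0 0; -0.0005 0 0.002 0 0 0 0; -0.0003 0 0.001 0 0 0 0; 0 0 0 0 0 0 0"

```text
clock: 17.9
ee_pos: [0.4748, 0.0797, 0.0463]
tool_rot: [[-0.865, 0.001, 0.501], [0.001, 1.0, 0.001], [-0.501, 0.001, -0.865]]
force: [0.0, 0.1, -0.9]
gripper_width: -0.003
finger_force: 0.0
```

>>> drive_tool --deltas "-0.0003 0 0.001 0 0 0 0; 0 0 0 0 0 0 0; -0.0003 0 0.001 0 0 0 0; 0 0 0 0 0 0 0; 0 0 0 0 0 0 0"

```text
clock: 18.32
ee_pos: [0.4762, 0.0797, 0.0451]
tool_rot: [[-0.865, 0.001, 0.501], [0.001, 1.0, 0.001], [-0.501, 0.001, -0.865]]
force: [0.9, -0.2, 0.4]
gripper_width: -0.001
finger_force: 0.0
```

>>> drive_tool --deltas "-0.0003 0 0.001 0 0 0 0; 0 0 0 0 0 0 0; -0.0003 0 0.001 0 0 0 0; 0 0 0 0 0 0 0; 0 0 0 0 0 0 0"

```text
clock: 18.73
ee_pos: [0.4777, 0.0797, 0.0436]
tool_rot: [[-0.865, 0.001, 0.501], [0.001, 1.0, 0.001], [-0.501, 0.001, -0.865]]
force: [-0.5, 0.1, -0.0]
gripper_width: -0.007
finger_force: 0.0
```

>>> drive_tool --deltas "-0.0001 0 0.0005 0 0 0 0; 0 0 0 0 0 0 0; -0.0001 0 0.0005 0 0 0 0; 0 0 0 0 0 0 0; 0 0 0 0 0 0 0"

```text
clock: 19.15
ee_pos: [0.4783, 0.0797, 0.0429]
tool_rot: [[-0.865, 0.001, 0.501], [0.001, 1.0, 0.001], [-0.501, 0.001, -0.865]]
force: [0.1, -1.2, 0.1]
gripper_width: -0.0
finger_force: 0.0
```

>>> drive_tool --deltas "-0.0001 0 0.0005 0 0 0 0; 0 0 0 0 0 0 0; -0.0001 0 0.0005 0 0 0 0; 0 0 0 0 0 0 0; 0 0 0 0 0 0 0"

```text
clock: 19.57
ee_pos: [0.479, 0.0797, 0.0421]
tool_rot: [[-0.865, 0.001, 0.501], [0.001, 1.0, 0.001], [-0.501, 0.001, -0.865]]
force: [-0.2, -0.2, -0.6]
gripper_width: 0.001
finger_force: 0.0
```

>>> drive_tool --deltas "-0.0001 0 0.0005 0 0 0 0; 0 0 0 0 0 0 0; -0.0001 0 0.0005 0 0 0 0; 0 0 0 0 0 0 0; 0 0 0 0 0 0 0"

```text
clock: 19.98
ee_pos: [0.4797, 0.0797, 0.0415]
tool_rot: [[-0.865, 0.001, 0.502], [0.001, 1.0, 0.001], [-0.502, 0.001, -0.865]]
force: [-3.3, 0.0, 5.3]
gripper_width: 0.001
finger_force: 3.3
```

Contact: pushing 3.3 N in x and 5.3 N down. I'll build it up, with a bias towards the fence.

>>> drive_tool --deltas "-0.0003 0 0.0004 0 0 0 0; 0 0 0 0 0 0 0; 0 0 0 0 0 0 0; 0 0 0 0 0 0 0; 0 0 0 0 0 0 0"

```text
clock: 20.4
ee_pos: [0.4798, 0.0797, 0.0414]
tool_rot: [[-0.865, 0.001, 0.502], [0.001, 1.0, 0.001], [-0.502, 0.001, -0.865]]
force: [-8.1, 0.1, 10.9]
gripper_width: -0.001
finger_force: 7.1
```

>>> drive_tool --deltas "-0.0001 0 -0.0002 0 0 0 0; 0 0 0 0 0 0 0; 0 0 0 0 0 0 0; 0 0 0 0 0 0 0; 0 0 0 0 0 0 0"

```text
clock: 20.82
ee_pos: [0.4798, 0.0797, 0.0415]
tool_rot: [[-0.865, 0.001, 0.501], [0.001, 1.0, 0.001], [-0.501, 0.001, -0.865]]
force: [-5.5, 0.8, 8.5]
gripper_width: 0.0
finger_force: 5.3
```

>>> drive_tool --deltas "0 0 0 0 0 0 0; 0 0 0 0 0 0 0; 0 0 0 0 0 0 0; 0 0 0 0 0 0 0; 0 0 0 0 0 0 0"

```text
clock: 21.23
ee_pos: [0.4798, 0.0797, 0.0415]
tool_rot: [[-0.865, 0.001, 0.501], [0.001, 1.0, 0.001], [-0.501, 0.001, -0.865]]
force: [-5.5, 0.4, 8.5]
gripper_width: -0.005
finger_force: 5.3
```

```bash
python3 - <<'E'
from h import *
p,d=save("scene","s6"); cv2.imwrite("pics/s6c.png",cv2.resize(p[160:240,170:290,::-1],None,fx=6.5,fy=6.5,interpolation=cv2.INTER_CUBIC))
o=get_obs(); print(o["force"].round(2),o["finger_force"],o["ee_pos"].round(4))
E
```

```text
[-6.62 -0.21  8.13] 5.302045829594135 [0.4798 0.0797 0.0415]
```

View pics/s6c.png

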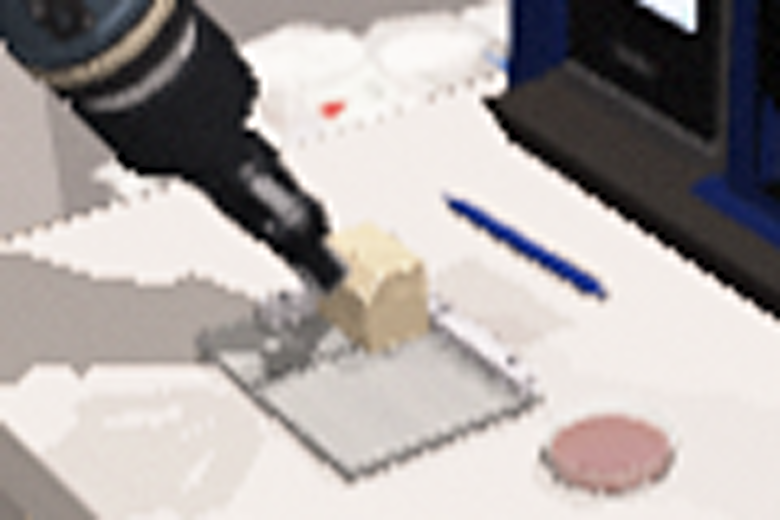

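The fingertips are on the bevel (crop 335,280) and the block is seated upright against the fence. After bed friction, the fence share could be close to 3 N, so I'll add a little in x.

>>> drive_tool --deltas "-0.0004 0 0.0002 0 0 0 0; 0 0 0 0 0 0 0; 0 0 0 0 0 0 0; 0 0 0 0 0 0 0; 0 0 0 0 0 0 0"

```text
clock: 21.7
ee_pos: [0.4798, 0.0797, 0.0414]
tool_rot: [[-0.865, 0.0, 0.501], [0.001, 1.0, 0.001], [-0.501, 0.001, -0.865]]
force: [-9.6, 0.6, 12.2]
gripper_width: 0.001
finger_force: 7.6
```

>>> drive_tool --deltas "0 0 0 0 0 0 0; 0 0 0 0 0 0 0; 0 0 0 0 0 0 0; 0 0 0 0 0 0 0; 0 0 0 0 0 0 0"

```text
clock: 22.12
ee_pos: [0.4799, 0.0797, 0.0414]
tool_rot: [[-0.865, 0.0, 0.501], [0.001, 1.0, 0.001], [-0.501, 0.001, -0.865]]
force: [-9.5, -1.1, 10.6]
gripper_width: 0.004
finger_force: 7.6
```

>>> drive_tool --deltas "0 0 -0.0002 0 0 0 0; 0 0 0 0 0 0 0; 0 0 0 0 0 0 0; 0 0 0 0 0 0 0; 0 0 0 0 0 0 0"

```text
clock: 22.53
ee_pos: [0.4798, 0.0797, 0.0415]
tool_rot: [[-0.865, 0.0, 0.501], [0.001, 1.0, 0.001], [-0.501, 0.001, -0.865]]
force: [-8.2, 0.6, 8.2]
gripper_width: 0.0
finger_force: 5.7
```

>>> drive_tool --deltas "0 0 0 0 0 0 0; 0 0 0 0 0 0 0; 0 0 0 0 0 0 0; 0 0 0 0 0 0 0; 0 0 0 0 0 0 0"

```text
clock: 22.95
ee_pos: [0.4798, 0.0797, 0.0415]
tool_rot: [[-0.866, 0.0, 0.501], [0.001, 1.0, 0.001], [-0.501, 0.001, -0.866]]
force: [-7.1, 0.5, 7.9]
gripper_width: 0.004
finger_force: 5.7
```

The push is steady at about (7.5, 0, -8) N, roughly 11 N along the diagonal. Handing in.

```bash
python3 -c "
from station import *
print(finish_job())"
```

```text
the job is handed in; nothing more can be done
None
```

I handed the job in with the tall block upright against the fence and stop, held by a steady diagonal push of about 11 N; the thin block and the other things on the bench were not touched, but I got no verdict back.

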